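Pack the hole-saw set back into its case

ROBOT

A 7-joint arm with a two-finger parallel gripper is mounted at the origin on the work surface. World frame = base frame: x ahead of the robot, y to its left, z up, the work surface at z = 0. Lengths are in m, angles in rad, forces in N, time in s.
With the tool pointing down it reaches from about 0.4 to 0.85 m from the base axis. Payload 6.9 kg.
Tool frame: the origin (TCP) lies midway between the tips of the shut fingers; the grasp point (between the pads) lies behind it (ctrl.pinch_z is the z of the grasp point in the tool frame, in m); z points along the fingers, y is the direction in which the jaws open and shut (so a half turn about z gives the same grasp; the last joint's range is limited). The gripper opens to 85 mm and grips with 20 to 120 N. Pads are 22 mm wide; open, the fingers measure 114 mm over their backs; the gripper's body (76 mm by 85 mm) begins 54 mm behind the grasp point. The pads swing forward as they close: fully open they stand 13 mm farther back than shut.
Start: joints at [-1.121, 0.507, -0.238, 1.5, 0.126, 1.149, -0.155], TCP at [0.211, 0.588, 0.231] pointing down, gripper open.
Joint ranges: [-3.08, 3.08], [-0.24, 2.05], [-1.43, 1.35], [0, 2.5], [-1.52, 4.66], [0.17, 1.96], [-2.89, 2.89]. Speed limits (rad/s): [2.39, 2.39, 3.14, 3.14, 3.14, 3.14, 3.14].

INTERFACE

Orientations are given as a unit quaternion [w, x, y, z].
In Python, from station import ctrl, get_state, vision, ticket, models gives the robot as it stands. Calls block until the motion is done:
- ctrl.movep(position, orientation): joint-space move of the TCP to a pose.
- ctrl.movel(position, frame=None, max_speed=0.15): straight line of the TCP; frame=None keeps the orientation; max_speed is the mean speed in m/s.
- ctrl.set_joints(angles): joint-space move.
- ctrl.ungrasp() and ctrl.close_gripper(force=None): open the fingers fully, or close them until they stop; force is the grip in N (None keeps the last).
- ctrl.pause(seconds).
- ctrl.ik(position, orientation): joint angles nearest the present ones, or None.
- get_state(): the state.
- vision.grab_frame(name): name is "side" or "top" or "wrist"; returns (picture, depth): 400x640x3 uint8, blue, green, red; 400x640 float32, m along the optical axis (not along the pixel's ray), 0 where there is no reading.
- vision.camera_info(name): a dict with "mtx" (3x3 intrinsics, pixels), "R" (3x3) and "t" (3): a world point X has camera coordinates R X + t; the wrist camera has in their place "hand_eye" (4x4, takes a point from camera to tool coordinates, whose origin is the TCP and whose axes are the flange's). Camera axes: x right, y down, z forward; pixel columns grow to the right and rows downward; lengths in m; the calibration is good to about 2 mm. A picture is of the moment at which its call begins: read the wrist's pose just before it. camera_info takes no time and is no camera call.
A pose or a line that the arm cannot do raises ctrl.Unreachable and nothing moves.
- ticket.close_job(): hands the job in, once; it reports no verdict.
Trained networks look in the newest picture that a camera, given by its name, has taken for a name from the list of things; names that differ only in an ending like _2 or _b are one class to them, and where a whole thing is asked for, a point or a joint stands for the part that bears it (a point fixed in the world has none). Each returns a list of dicts, best first, with "p" (0 to 1); they miss things now and then, are a little off and sometimes report something else, mostly with a low value. They report only what shows in the picture. A call takes as long as a camera call. They do not tell look-alikes from the thing itself.
- models.recognise(camera, target): "point" ([column, row] in pixels, amid what is visible of it).
- models.masks_of(camera, target): "mask" (400x640 bool, what is visible of it) and "point" ([column, row] in pixels, amid what is visible of it).
The state is a dict: "time": time; "qpos": joint angles; "qd": joint speeds; "tau": joint torques, N m; "tcp_pos": TCP position; "eef_rot": TCP orientation; "contact_force": force on the tool from outside, world axes, zero at the start; "wrist_torque": the same for the moment, N m; "width": finger opening in m.
Only numpy, scipy, OpenCV 4.12 (cv2) and the standard library are available. Lean on these libraries where they do the work, as an engineer would, in place of code of your own. Each camera call takes 0.05 s, during which the arm holds its last target. There are 200 camera calls.

TASK

Pack the hole-saw set back into its open case: stand the 19 mm saw teeth down in the middle of the round well, then nest the 35, 51 and 68 mm saws over it in that order, each one covering the one before and sitting level, and lay the mandrel lengthwise in its trough. The mandrel may go in at any time; leave the drill, the pine board and the screw carton where they are.

Things in the scene. Friction and masses are not known exactly. Their poses are not given: they have to be found in the camera images.
- saw19: The 19 mm hole saw, the slimmest: a plain steel cup standing on its teeth with its closed plate on top, outside diameter 19 mm, 48 mm high, wall 2 mm (so 15 mm inside), plate 3 mm thick with a dark bore in the middle. The four saws look alike but for their diameter. Origin: centre of the open toothed rim, so on the table while it stands there; z points up through the plate.
- saw35: The 35 mm hole saw: a plain steel cup standing on its teeth with its closed plate on top, outside diameter 35 mm, 48 mm high, wall 2 mm (so 31 mm inside), plate 3 mm thick with a dark bore in the middle. The four saws look alike but for their diameter. Origin: centre of the open toothed rim, so on the table while it stands there; z points up through the plate.
- saw51: The 51 mm hole saw: a plain steel cup standing on its teeth with its closed plate on top, outside diameter 51 mm, 48 mm high, wall 2 mm (so 47 mm inside), plate 3 mm thick with a dark bore in the middle. The four saws look alike but for their diameter. Origin: centre of the open toothed rim, so on the table while it stands there; z points up through the plate.
- saw68: The 68 mm hole saw, the widest: a plain steel cup standing on its teeth with its closed plate on top, outside diameter 68 mm, 48 mm high, wall 2 mm (so 64 mm inside), plate 3 mm thick with a dark bore in the middle. The four saws look alike but for their diameter. Origin: centre of the open toothed rim, so on the table while it stands there; z points up through the plate.
- mandrel: Mandrel of the saws, lying on its side: dark steel octagonal body 45 mm long, 22 mm across flats (flats at top, bottom and sides), a 10 mm shank sticking out 35 mm to -x; to +x a 16 mm thread 10 mm long, then a 6.4 mm pilot drill 40 mm long. x runs along it. Origin: middle of the octagonal body on its axis, 11 mm above what it lies on; it balances there.
- case: Black plastic case with grey insert, fixed, lid folded open beyond it (48 mm high). Origin: centre of the round well, at table height; x to the lid, y left, z up. Base: x -90 to 90, y -155 to 65 mm, top face 20 mm up. Well: 96 mm across, floor 4 mm up. Mandrel trough: 160 mm along x, 45 mm wide, middle at x 0, y -115 mm, floor 12 mm up. Nested plates rest on each other: rims 4, 7, 10, 13 mm up.
- drill: A bystander, to be left where it lies. Teal cordless drill lying on its side, about 250 x 190 x 62 mm, beyond the hole saws. Origin: under the motor housing, at table height.
- panel: A bystander, to be left where it lies. Pine nest-box front, 140 x 200 x 18 mm with a 34 mm entrance hole, lying flat near the robot on the left. Origin: centre of its underside.
- carton: A bystander, to be left where it lies. Closed cardboard screw carton with a red band, 100 x 70 x 45 mm, near the robot on the right. Origin: centre of its underside.
Not all that is in view belongs to the job. Leave any green or purple look-alike of the saw35 alone.

How it is judged:
On the way, in this order (a step that is already met when the one before it is completed fails the run):
1. the 19 mm saw is seated, teeth down, in the round well (horizontal distance between saw19 and case below 0.014 m and z of saw19 in the frame of case between 0.001 and 0.007 m and angle between saw19's own z axis and vertical below 0.08 rad and linear speed of saw19 below 0.02 m/s), for 0.2 s.
2. the 35 mm saw is seated, teeth down, over the one before (all of step 1 and horizontal distance between saw35 and case below 0.014 m and z of saw35 in the frame of case between 0.004 and 0.01 m and angle between saw35's own z axis and vertical below 0.08 rad and linear speed of saw35 below 0.02 m/s), for 0.2 s.
3. the 51 mm saw is seated, teeth down, over the one before (all of step 2 and horizontal distance between saw51 and case below 0.014 m and z of saw51 in the frame of case between 0.007 and 0.013 m and angle between saw51's own z axis and vertical below 0.08 rad and linear speed of saw51 below 0.02 m/s), for 0.2 s.
4. the 68 mm saw is seated, teeth down, over the one before (all of step 3 and horizontal distance between saw68 and case below 0.014 m and z of saw68 in the frame of case between 0.01 and 0.016 m and angle between saw68's own z axis and vertical below 0.08 rad and linear speed of saw68 below 0.02 m/s), for 0.2 s.
At the end, for the whole second after the job is handed in: Saws nested in the well, 19 inside 35 inside 51 inside 68: centres within 14 mm of the well's, rims within 3 mm of 4, 7, 10, 13 mm height, tilt under 0.08 rad. Mandrel flat in its trough, within 14 mm of its middle both ways, 4 mm in height, 0.3 rad of its line. All released, at rest (all of step 4 and x of mandrel in the frame of case between -0.014 and 0.014 m and y of mandrel in the frame of case between -0.129 and -0.101 m and z of mandrel in the frame of case between 0.019 and 0.027 m and angle between the x axis of mandrel and the x axis of case, either way round below 0.3 rad and angle between mandrel's own x axis and vertical between 1.49 and 1.65 rad and linear speed of mandrel below 0.02 m/s); the robot touches nothing.
It fails at once if the drill is shifted by more than 20 mm (distance of drill from where it was at the start of the episode above 0.02 m).
It fails at once if the pine board is shifted by more than 20 mm (distance of panel from where it was at the start of the episode above 0.02 m).
It fails at once if the screw carton is shifted by more than 20 mm (distance of carton from where it was at the start of the episode above 0.02 m).
It also fails if it takes over 128 s, if anything falls off the work surface, if the arm or the gripper's body presses on something with over 40 N, if the wrist force passes 120 N, or if a joint passes its speed limit or range.

## Working session

There is one attempt and no reset: what is moved stays moved. The work goes in short steps, each a Python script; the robot and the scene stay as the last script left them, time stands still between calls to the robot, and variables do not carry over. Pictures are saved under pics/ and viewed, about 12 in all and at most 16, crops included, and the job is handed in when it is done.

```bash
ls; mkdir -p pics; python3 - <<'E'
from station import ctrl,get_state,vision
import cv2,numpy as np
for n in("top","side"):
    p,d=vision.grab_frame(n);cv2.imwrite(f"pics/{n}0.png",p);np.save(f"{n}0.npy",d)
    i=vision.camera_info(n);print(n,i)
print(vision.camera_info("wrist"),ctrl.pinch_z);s=get_state();print(s)
E
```

```text
pics
top {'mtx': array([[503.85519014,   0.        , 315.03753995],
       [  0.        , 503.85519014, 201.9869718 ],
       [  0.        ,   0.        ,   1.        ]]), 'R': array([[ 0.01105672, -0.99992003,  0.00613804],
       [-0.99134651, -0.01176448, -0.13074283],
       [ 0.13080459, -0.00463933, -0.99139732]]), 't': array([0.01054413, 0.51800271, 1.39879132])}
side {'mtx': array([[398.29906139,   0.        , 317.07619493],
       [  0.        , 398.29906139, 197.94843121],
       [  0.        ,   0.        ,   1.        ]]), 'R': array([[-0.99895771, -0.04415725, -0.01155962],
       [-0.02358774,  0.71620938, -0.69748673],
       [ 0.03907821, -0.69648709, -0.71650445]]), 't': array([0.51294157, 0.02691775, 0.92019552])}
{'mtx': array([[347.03780997,   0.        , 320.73225867],
       [  0.        , 347.03780997, 199.64655312],
       [  0.        ,   0.        ,   1.        ]]), 'hand_eye': array([[-2.50919259e-04, -9.61413916e-01, -2.75105832e-01,
         7.09515558e-02],
       [ 9.99999887e-01, -3.52167568e-04,  3.18639447e-04,
        -2.25397936e-04],
       [-4.03
[... 178 characters left out ...]
1, 'qpos': array([-1.12152163,  0.5082651 , -0.23751771,  1.50099324,  0.1257348 ,
        1.1488974 , -0.15480779]), 'qd': array([ 2.28573739e-05, -8.24902677e-04, -3.07509663e-04, -1.83407638e-03,
       -1.37866397e-03,  2.03722449e-03,  1.38948192e-03]), 'tau': array([-3.98446253e-03, -6.21831036e+01, -2.19458185e+00, -2.50202250e+01,
        1.25344045e-02,  7.82747520e-03, -1.03258091e-05]), 'tcp_pos': array([0.2105941 , 0.58799743, 0.23052277]), 'eef_rot': array([-1.04039512e-04,  1.71041340e-01,  9.85263539e-01, -7.79102717e-04]), 'contact_force': array([0.63726319, 0.75909125, 0.08453124]), 'wrist_torque': array([-0.00666141, -0.00347258, -0.02546196]), 'width': 0.08559762814216522}
```

View pics/top0.png

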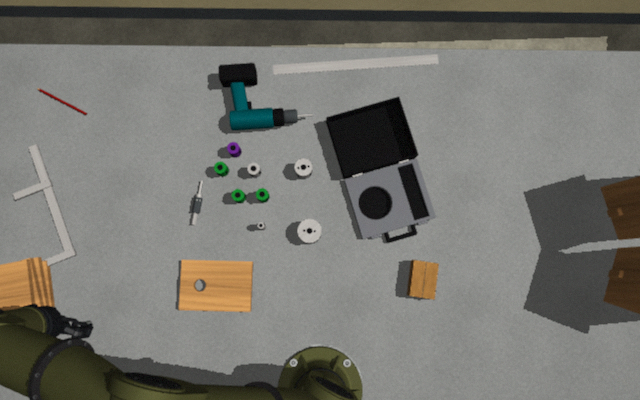

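View pics/side0.png

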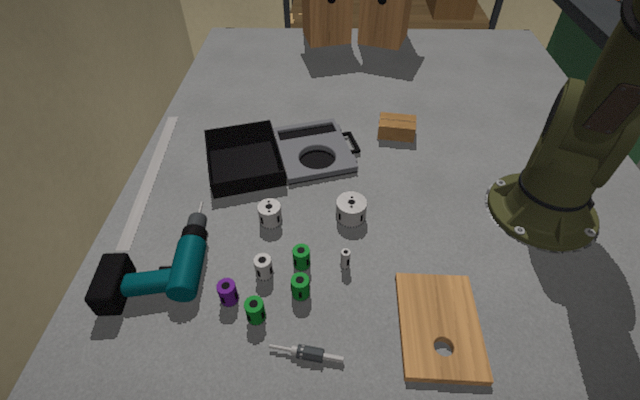

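The top view shows saw19 at (261,226), saw68 at (309,231), saw51 at (303,168) and saw35 at (254,170), which is plain steel. The green look-alikes are at (221,168), (238,195) and (262,195), and the purple one is at (233,149). The mandrel is at (197,203) and the well at (376,203). I'll confirm with one enlarged crop and locate everything from the depth cloud.

```bash
cat > h.py <<'E'
from station import ctrl,get_state,vision,ticket,models
import cv2,numpy as np
from scipy.spatial.transform import Rotation as Ro
def rot(q): return Ro.from_quat([q[1],q[2],q[3],q[0]]).as_matrix()
def cloud(name,p=None,d=None):
    """world points, 400x640x3 (nan where no depth), and picture"""
    i=vision.camera_info(name)
    if name=="wrist":
        s=get_state(); T=np.eye(4);T[:3,:3]=rot(s["eef_rot"]);T[:3,3]=s["tcp_pos"];T=T@i["hand_eye"]
    else:
        T=np.eye(4);T[:3,:3]=i["R"].T;T[:3,3]=-i["R"].T@i["t"]
    if d is None: p,d=vision.grab_frame(name)
    v,u=np.mgrid[:400,:640];K=i["mtx"]
    c=np.stack([(u-K[0,2])/K[0,0]*d,(v-K[1,2])/K[1,1]*d,d],-1)
    W=c@T[:3,:3].T+T[:3,3];W[d<=0]=np.nan
    return W,p
def disc(W,c,r,zlo,zhi):
    """enclosing-circle centre and radius of points in height band within r of c"""
    m=(np.hypot(W[...,0]-c[0],W[...,1]-c[1])<r)&(W[...,2]>zlo)&(W[...,2]<zhi)
    P=W[m]
    if len(P)<5: return None
    (x,y),R=cv2.minEnclosingCircle(P[:,:2].astype(np.float32))
    return np.array([x,y]),R,np.median(P[:,2]),len(P)
def down(a):
    """tool down, jaw (y) axis along world angle a, as quaternion wxyz"""
    y=np.array([np.cos(a),np.sin(a),0]);z=np.array([0,0,-1.]);x=np.cross(y,z)
    q=Ro.from_matrix(np.c_[x,y,z]).as_quat();return np.array([q[3],q[0],q[1],q[2]])
E
python3 - <<'E'
from h import *
p=cv2.imread("pics/top0.png");W,_=cloud("top",p,np.load("top0.npy"))
for n,(u,v) in dict(s19=(261,226),s35=(254,170),s51=(303,168),s68=(309,231),mand=(197,203),well=(376,203),face=(357,175),g1=(221,168),g2=(238,195),g3=(262,195),pur=(233,149),table=(150,150)).items():
    print(n,W[v,u].round(4))
for n,(u,v),r in(("s19",(261,226),.02),("s35",(254,170),.03),("s51",(303,168),.04),("s68",(309,231),.045)):
    print(n,disc(W,W[v,u],r,.035,.06))
print("mand",disc(W,W[203,197],.09,.005,.04))
m=(W[...,2]>.014)&(W[...,2]<.027)&(np.hypot(W[...,0]-W[203,376,0],W[...,1]-W[203,376,1])<.2)
m=m.astype(np.uint8);m[:150]=0;cv2.imwrite("pics/m.png",m*255)
cv2.imwrite("pics/crop.png",np.hstack([cv2.resize(p[130:250,180:330],None,fx=3,fy=3,interpolation=2),cv2.resize(np.dstack([m*255]*3)[150:270,330:440],None,fx=3,fy=3)]))
E
```

```text
s19 [0.4463 0.1667 0.0503]
s35 [0.6055 0.1907 0.048 ]
s51 [0.6131 0.0518 0.0475]
s68 [0.4341 0.0325 0.0477]
mand [0.5129 0.355  0.019 ]
well [ 0.5207 -0.1605  0.0061]
face [ 0.6003 -0.1043  0.0179]
g1 [0.61   0.2844 0.0485]
g2 [0.5334 0.234  0.047 ]
g3 [0.5334 0.1658 0.053 ]
pur [0.665  0.2518 0.0505]
table [0.6708 0.5039 0.0009]
s19 (array([0.45006388, 0.16696107]), 0.009480072185397148, np.float64(0.047982893123649006), 40)
s35 (array([0.61208242, 0.19234176]), 0.01764860935509205, np.float64(0.04853773711629661), 126)
s51 (array([0.61765999, 0.05023734]), 0.025931280106306076, np.float64(0.048021878557644726), 259)
s68 (array([0.43684563, 0.03135469]), 0.03388792648911476, np.float64(0.048511102319684696), 461)
mand (array([0.51338911, 0.3543801 ]), 0.08905692398548126, np.float64(0.010866388665726756), 433)
```

View pics/crop.png

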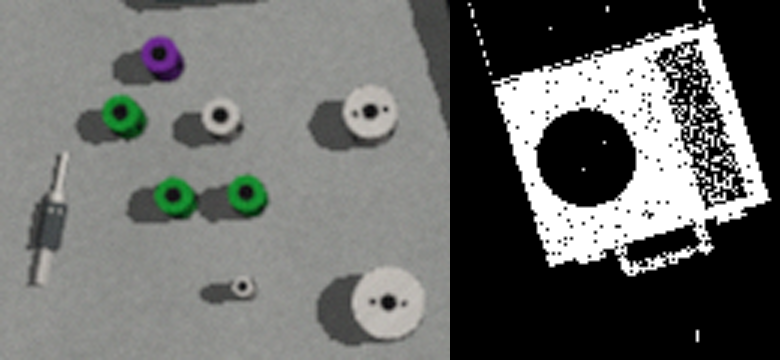

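Diameters measured from depth (19, 35, 52 and 68 mm) agree with the saws I picked out. The steel one at (254,170) is saw35, as its neighbours are all green or purple. Next I'll look at the case and the mandrel from near.

```bash
python3 - <<'E'
from h import *
a=np.pi/2
for pos in([.513,.354,.22],[.52,-.17,.2],[.45,.167,.017],[.612,.192,.017],[.6177,.05,.01],[.4368,.0313,.01]):
    for a in(np.pi/2,-np.pi/2):
        q=ctrl.ik(np.array(pos),down(a)); print(pos,round(a,2),None if q is None else q.round(2))
ctrl.movep(np.array([.513,.354,.22]),down(np.pi/2))
W,p=cloud("wrist");cv2.imwrite("pics/w_m.png",p);np.save("wm.npy",W)
ctrl.movep(np.array([.53,-.17,.25]),down(np.pi/2))
W,p=cloud("wrist");cv2.imwrite("pics/w_c.png",p);np.save("wc.npy",W)
s=get_state();print(s["time"],s["tcp_pos"])
cv2.imwrite("pics/w2.png",np.vstack([cv2.resize(cv2.imread("pics/w_m.png"),(480,300)),cv2.resize(p,(480,300))]))
E
```

```text
[0.513, 0.354, 0.22] 1.57 [-0.47  0.52 -0.28  1.52  0.15  1.12  0.79]
[0.513, 0.354, 0.22] -1.57 [-0.94  0.55  0.5   1.53 -0.28  1.13 -1.95]
[0.52, -0.17, 0.2] 1.57 [ 0.12  0.42  0.23  1.76 -0.11  0.98  1.96]
[0.52, -0.17, 0.2] -1.57 [-0.2   0.5   0.72  1.76 -0.38  1.02 -0.9 ]
[0.45, 0.167, 0.017] 1.57 [-0.28  0.59 -0.19  2.12  0.25  0.44  0.91]
[0.45, 0.167, 0.017] -1.57 [-0.6   0.61  0.28  2.13 -0.38  0.45 -1.59]
[0.612, 0.192, 0.017] 1.57 [-0.21  0.76 -0.23  1.69  0.24  0.73  1.02]
[0.612, 0.192, 0.017] -1.57 [-0.58  0.79  0.42  1.69 -0.44  0.75 -1.52]
[0.6177, 0.05, 0.01] 1.57 [-0.01  0.74 -0.19  1.75  0.2   0.67  1.26]
[0.6177, 0.05, 0.01] -1.57 [-0.4   0.79  0.48  1.76 -0.52  0.72 -1.21]
[0.4368, 0.0313, 0.01] 1.57 [-0.02  0.57 -0.16  2.24  0.26  0.35  1.18]
[0.4368, 0.0313, 0.01] -1.57 [-0.27  0.58  0.22  2.24 -0.35  0.35 -1.33]
3.525 [ 0.53053488 -0.16852584  0.2499352 ]
```

View pics/w2.png

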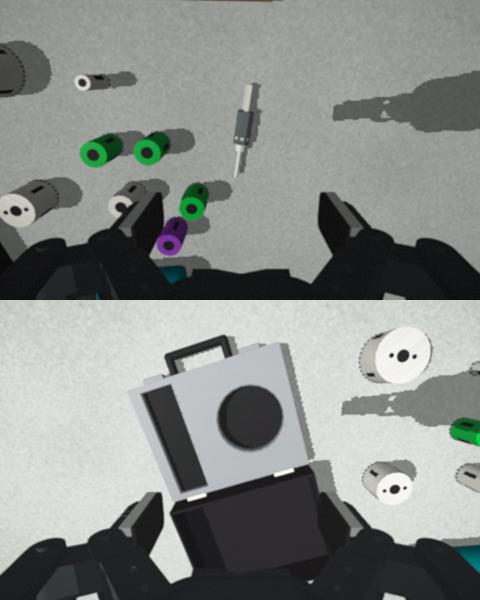

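The mandrel's thin pilot points roughly to +x and its shank to −x (image (245,125)). The case lies with its lid to +x and its well at (250,418) in the lower half. Now I'll fit the case and the mandrel.

```bash
cat > fit.py <<'E'
from h import *
def fitcase(W,step):
    x0,y0=.40,-.36
    P=W.reshape(-1,3);P=P[(P[:,2]>.013)&(P[:,2]<.027)&(P[:,0]>x0)&(P[:,0]<.66)&(P[:,1]>y0)&(P[:,1]<-.05)]
    g=np.zeros((int(.3/step),int(.34/step)),np.uint8)
    g[((P[:,0]-x0)/step).astype(int),((P[:,1]-y0)/step).astype(int)]=255
    g=cv2.morphologyEx(g,cv2.MORPH_CLOSE,np.ones((3,3),np.uint8))
    cs,h=cv2.findContours(g,cv2.RETR_CCOMP,cv2.CHAIN_APPROX_NONE)
    for c,hh in zip(cs,h[0]):
        if hh[3]>=0 and cv2.contourArea(c)*step**2>2e-3:
            (cx,cy),(w,hgt),an=cv2.minAreaRect(c);A=cv2.contourArea(c)
            e=cv2.fitEllipse(c)
            f=lambda u,v:np.array([x0+(v+.5)*step,y0+(u+.5)*step]).round(4)
            print("hole",f(cx,cy),"rect",round(w*step,4),round(hgt*step,4),round(an,1),"ellipse",f(*e[0]),np.round(np.array(e[1])*step,4))
if __name__=="__main__":
    Wt,_=cloud("top",0,np.load("top0.npy"))
    fitcase(Wt,.003);Ww=np.load("wc.npy");fitcase(Ww,.0015)
    for n,W in(("top",Wt),("wrist",np.load("wm.npy"))):
        P=W.reshape(-1,3);n0=np.hypot(P[:,0]-.513,P[:,1]-.355)<.1
        B=P[n0&(P[:,2]>.005)&(P[:,2]<.04)];r=cv2.minAreaRect(B[:,:2].astype(np.float32))
        T=P[n0&(P[:,2]>.0175)&(P[:,2]<.03)];r2=cv2.minAreaRect(T[:,:2].astype(np.float32))
        l=cv2.fitLine(B[:,:2].astype(np.float32),cv2.DIST_HUBER,0,.01,.01).ravel()
        print(n,"all",r,"body",r2,len(T),T.mean(0).round(4),"line deg",np.degrees(np.arctan2(l[1],l[0])).round(1))
    for n,c,r in(("s51",(.6177,.0502),.04),("s68",(.4368,.0314),.045)): print(n,disc(Ww,c,r,.04,.056))
E
python3 fit.py
```

```text
hole [ 0.5215 -0.156 ] rect 0.099 0.096 0.0 ellipse [ 0.522  -0.1554] [0.0965 0.0985]
hole [ 0.5201 -0.1539] rect 0.0958 0.096 51.3 ellipse [ 0.5202 -0.1539] [0.0955 0.0958]
top all ((0.5173104405403137, 0.3516189455986023), (0.19574809074401855, 0.18721240758895874), 44.61644744873047) body ((0.5145018100738525, 0.35509738326072693), (0.02185213938355446, 0.12031446397304535), 84.40312957763672) 108 [0.5082 0.3556 0.0213] line deg 1.7
wrist all ((0.516547679901123, 0.35810011625289917), (0.022093042731285095, 0.1299891471862793), 81.57523345947266) body ((0.5025609731674194, 0.36003589630126953), (0.019942037761211395, 0.07817322760820389), 81.37787628173828) 861 [0.5104 0.3589 0.0207] line deg -8.4
s51 (array([0.61607713, 0.05294152]), 0.02620205283164978, np.float64(0.0480181288073635), 1774)
s68 (array([0.43519828, 0.03323758]), 0.03444395959377289, np.float64(0.04800661459467814), 4542)
```

```bash
cat >> h.py <<'E'
WELL=np.array([.5202,-.1539])
def st(tag):
    s=get_state();print(tag,"t",s["time"].__round__(2),"tcp",s["tcp_pos"].round(4),"F",s["contact_force"].round(1),"w",round(s["width"],4))
def pick(c,rad,a,zg,force=40):
    ctrl.ungrasp();ctrl.movep(np.array([*c,.15]),down(a));ctrl.pause(.3)
    W,p=cloud("wrist");r=disc(W,c,rad+.012,.042,.055);print("seen",r,"err",(r[0]-c).round(4))
    if abs(r[1]-rad)>.003 or np.hypot(*(r[0]-c))>.008: print("STOP");return False
    c=r[0];ctrl.movel(np.array([*c,.09]));ctrl.movel(np.array([*c,zg]),max_speed=.08)
    ctrl.close_gripper(force);st("grasp")
    ctrl.movel(np.array([*c,.13]));st("lift");return True
def place(c,a,zg,h):
    ctrl.movep(np.array([*c,.14]),down(a));ctrl.pause(.3);st("over")
    ctrl.movel(np.array([*c,zg+h+.014]),max_speed=.1);ctrl.pause(.1)
    ctrl.movel(np.array([*c,zg+h+.001]),max_speed=.03);ctrl.pause(.2);st("down")
    ctrl.ungrasp();ctrl.pause(.2);st("open");ctrl.movel(np.array([*c,.15]))
E
python3 - <<'E'
from h import *
W=np.load("wc.npy");P=W.reshape(-1,3)
v=P[:,:2]-WELL;r=np.hypot(*v.T)
T=P[(P[:,2]>.008)&(P[:,2]<.0155)&(r<.15)&(r>.06)&(P[:,1]<WELL[1]-.05)&(P[:,0]>.45)&(P[:,0]<.62)]
rc=cv2.minAreaRect(T[:,:2].astype(np.float32));print(len(T),rc,"mean",T[:,:2].mean(0),"bearing",np.degrees(np.arctan2(*(np.array(rc[0])-WELL)[::-1])))
l=cv2.fitLine(T[:,:2].astype(np.float32),cv2.DIST_HUBER,0,.01,.01).ravel();print("line",np.degrees(np.arctan2(l[1],l[0])))
if pick(np.array([.449,.168]),.0095,np.pi/2,.017):
    W,p=cloud("wrist");cv2.imwrite("pics/held19.png",p)
    place(WELL,np.pi/2,.017,.004)
    ctrl.pause(.3);W,p=cloud("wrist");cv2.imwrite("pics/placed19.png",p)
    print(disc(W,WELL,.03,.045,.06))
    cv2.imwrite("pics/v19.png",np.vstack([cv2.resize(cv2.imread("pics/held19.png"),(480,300)),cv2.resize(p,(480,300))]))
E
```

```text
5104 ((0.5395668745040894, -0.2672705054283142), (0.17510052025318146, 0.05538051202893257), 11.770407676696777) mean [ 0.54447625 -0.26692518] bearing -80.3058438853125
line 15.523627
seen (array([0.44894654, 0.17037693]), 0.009561384096741676, np.float64(0.048057560997073145), 519) err [-0.0001  0.0024]
grasp t 7.68 tcp [0.449  0.1704 0.0172] F [-0.8  1.1  4.1] w 0.0178
lift t 8.58 tcp [0.4485 0.1701 0.1293] F [-0.3  0.7 -0.7] w 0.0178
over t 10.19 tcp [ 0.5204 -0.1529  0.1401] F [ 0.3 -0.1 -0.6] w 0.0177
down t 12.28 tcp [ 0.5202 -0.1539  0.022 ] F [ 1.1 -0.  -0.5] w 0.0177
open t 13.14 tcp [ 0.5202 -0.1539  0.022 ] F [0.  0.4 1.1] w 0.0855
(array([ 0.52010041, -0.15393285]), 0.009559975937008858, np.float64(0.05202060335177734), 544)
```

View pics/v19.png

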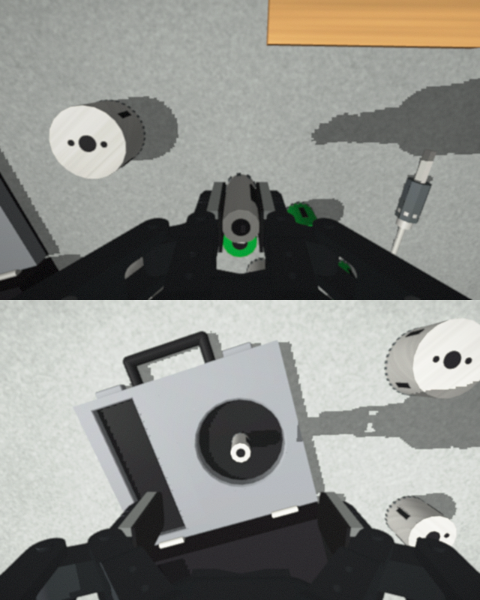

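saw19 stands centred in the well with its plate at 52 mm. Next is saw35, with the jaws diagonal so they clear the purple and green neighbours.

```bash
python3 - <<'E'
from h import *
a=3*np.pi/4
if pick(np.array([.611,.195]),.0175,a,.0155):
    W,p=cloud("wrist");cv2.imwrite("pics/held35.png",p)
    place(WELL,np.pi/2,.0155,.007)
    ctrl.pause(.3);W,p=cloud("wrist");cv2.imwrite("pics/placed35.png",p)
    print(disc(W,WELL,.035,.045,.065))
    cv2.imwrite("pics/v35.png",np.vstack([cv2.resize(cv2.imread("pics/held35.png"),(480,300)),cv2.resize(p,(480,300))]))
E
```

```text
seen (array([0.61104405, 0.19508481]), 0.017537571489810944, np.float64(0.04806706895474283), 1710) err [0.     0.0001]
grasp t 18.57 tcp [0.6112 0.1951 0.016 ] F [-1.6 -1.4  5.4] w 0.0346
lift t 19.48 tcp [0.6105 0.1947 0.1289] F [ 0.5  0.4 -1.1] w 0.0349
over t 21.18 tcp [ 0.5205 -0.1531  0.1399] F [-0.4 -0.5 -1.7] w 0.0344
down t 23.25 tcp [ 0.5201 -0.1539  0.0234] F [ 0.2  0.4 -0.7] w 0.0346
open t 24.0 tcp [ 0.5202 -0.1539  0.0235] F [0.5 1.1 0.2] w 0.0857
(array([ 0.51962888, -0.1537198 ]), 0.017647990956902504, np.float64(0.055050683388960714), 1869)
```

View pics/v35.png

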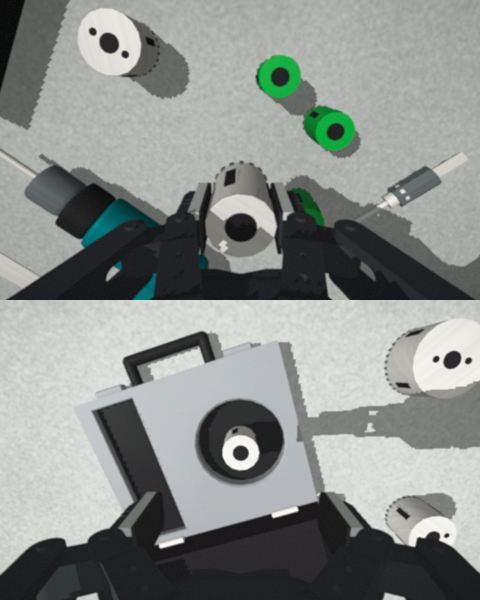

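saw35 covers saw19 with its plate at 55 mm, which is seated. Next saw51, then saw68 if the check passes.

```bash
python3 - <<'E'
from h import *
a=np.pi/2
def run(c,r,zg,h):
    if not pick(np.array(c),r,a,zg): return False
    place(WELL,a,zg,h);ctrl.pause(.3);W,p=cloud("wrist");cv2.imwrite(f"pics/placed{h}.png",p)
    d=disc(W,WELL,r+.012,.045,.07);print("placed",d);return abs(d[2]-h-.048)<.0015 and abs(d[1]-r)<.002
if run([.616,.0535],.0255,.012,.010): run([.435,.034],.034,.009,.013)
E
python3 -c "
import cv2,numpy as np
cv2.imwrite('pics/v68.png',np.vstack([cv2.resize(cv2.imread(f'pics/placed{h}.png'),(480,300)) for h in('0.01','0.013')]))"
```

```text
seen (array([0.61641395, 0.05345844]), 0.02562212571501732, np.float64(0.04801272166839532), 3601) err [ 0.0004 -0.    ]
grasp t 28.92 tcp [0.6167 0.0534 0.0126] F [-1.  -0.9  5.7] w 0.0493
lift t 29.85 tcp [0.6157 0.0533 0.129 ] F [ 0.5 -0.2 -1. ] w 0.0495
over t 31.07 tcp [ 0.5207 -0.1527  0.1399] F [ 0.1 -0.1 -1.5] w 0.0492
down t 33.14 tcp [ 0.5201 -0.1539  0.0229] F [ 0.3 -0.2 -2.3] w 0.0494
open t 33.79 tcp [ 0.5202 -0.1539  0.023 ] F [1.  0.2 0.6] w 0.085
placed (array([ 0.52011448, -0.15396719]), 0.025973932817578316, np.float64(0.05797732351396895), 4021)
seen (array([0.43550217, 0.03369563]), 0.03411036729812622, np.float64(0.048056489771998195), 6416) err [ 0.0005 -0.0003]
grasp t 38.58 tcp [0.4358 0.0338 0.0099] F [-1.9  0.9  8.9] w 0.0681
lift t 39.54 tcp [0.4349 0.0335 0.1294] F [-0.3  0.2 -2.5] w 0.068
over t 40.67 tcp [ 0.5202 -0.1529  0.1401] F [ 0.4  0.4 -1.7] w 0.0671
down t 42.75 tcp [ 0.5202 -0.1539  0.023 ] F [-1.2 -0.1  0.9] w 0.0678
open t 43.27 tcp [ 0.5202 -0.1539  0.023 ] F [0.1 0.3 0.4] w 0.0853
placed (array([ 0.51962584, -0.15373048]), 0.03459811955690384, np.float64(0.06095141901379392), 7259)
```

View pics/v68.png

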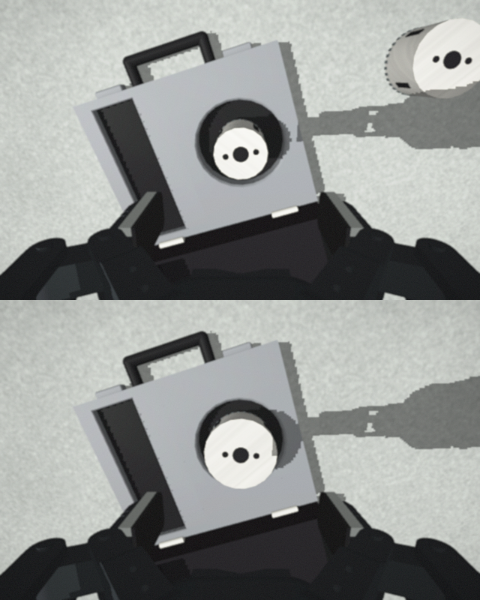

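All four are nested: the top plate is at 61 mm and the centre is within 0.6 mm. Before the mandrel, I'll measure the trough from above.

```bash
python3 - <<'E'
from fit import *
ctrl.movep(np.array([.55,-.26,.24]),down(np.pi/2+.27));ctrl.pause(.3)
W,p=cloud("wrist");cv2.imwrite("pics/tr.png",p);fitcase(W,.0015);st("tr")
# trough bounds in an assumed case frame, floor points
P=W.reshape(-1,3)
for yaw in np.radians([14.5,15,15.5,16,16.5,17]):
    R=np.array([[np.cos(yaw),np.sin(yaw)],[-np.sin(yaw),np.cos(yaw)]]);L=(P[:,:2]-WELL)@R.T
    m=(abs(L[:,0])<.088)&(L[:,1]<-.08)&(L[:,1]>-.152)&(P[:,2]>.009)&(P[:,2]<.0155)
    b=[np.percentile(L[m&(L[:,0]>x)&(L[:,0]<x+.02),1],[3,97]).round(4) for x in(-.075,-.01,.055)]
    print(np.degrees(yaw),b,"x",np.percentile(L[m,0],[1,99]).round(4))
E
```

```text
hole [ 0.5932 -0.25  ] rect 0.0779 0.0473 76.0 ellipse [ 0.5978 -0.2503] [0.042 0.075]
hole [ 0.523  -0.1522] rect 0.1008 0.0965 45.0 ellipse [ 0.5211 -0.1518] [0.0946 0.1021]
tr t 45.6 tcp [ 0.5499 -0.2591  0.2396] F [0.  0.4 0.1] w 0.0855
14.500000000000002 [array([-0.139 , -0.0967]), array([-0.137 , -0.0938]), array([-0.1338, -0.0907])] x [-0.0746  0.0848]
14.999999999999998 [array([-0.1385, -0.0962]), array([-0.1367, -0.0938]), array([-0.1344, -0.0914])] x [-0.0746  0.0839]
15.5 [array([-0.138 , -0.0956]), array([-0.1362, -0.0939]), array([-0.1349, -0.092 ])] x [-0.0756  0.0829]
16.0 [array([-0.1376, -0.0951]), array([-0.1363, -0.0939]), array([-0.135 , -0.0926])] x [-0.0758  0.082 ]
16.5 [array([-0.137 , -0.0945]), array([-0.1363, -0.0939]), array([-0.1353, -0.0931])] x [-0.077   0.0811]
17.0 [array([-0.1365, -0.0939]), array([-0.1364, -0.0938]), array([-0.1361, -0.0937])] x [-0.0781  0.08  ]
```

View pics/tr.png

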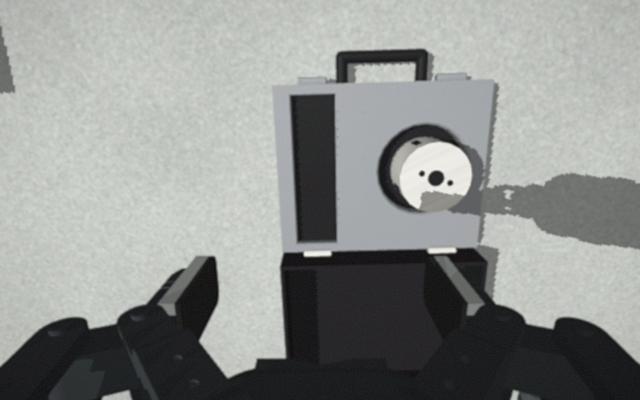

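The trough yaw is about 17°, its middle is at case (0, −115 mm), and it's empty. Now the mandrel pick and place.

```bash
python3 - <<'E'
from h import *
def mand(W,c,zlo=.005):
    P=W.reshape(-1,3);B=P[(np.hypot(P[:,0]-c[0],P[:,1]-c[1])<.085)&(P[:,2]>zlo)&(P[:,2]<zlo+.03)]
    (x,y),(w,h),an=cv2.minAreaRect(B[:,:2].astype(np.float32))
    t=np.radians(an if w>h else an+90);t=(t+np.pi/2)%np.pi-np.pi/2
    print("mandrel",x,y,w,h,np.degrees(t));return np.array([x,y])-.0075*np.array([np.cos(t),np.sin(t)]),t,max(w,h)
c=np.array([.509,.359])
ctrl.movep(np.array([*c,.18]),down(np.radians(81.6)));ctrl.pause(.3)
W,p=cloud("wrist");o,t,L=mand(W,c);print(o,t,L)
ok=np.hypot(*(o-c))<.008 and abs(L-.13)<.006 and abs(np.degrees(t)+8.4)<4
if ok:
    z=.008
    ctrl.movep(np.array([*o,.09]),down(t+np.pi/2));ctrl.movel(np.array([*o,z]),max_speed=.08)
    ctrl.close_gripper(60);st("grasp");ctrl.movel(np.array([*o,.14]))
    st("lift");W,p=cloud("wrist");cv2.imwrite("pics/heldm.png",p)
    y=np.radians(17);T=WELL+np.array([[np.cos(y),-np.sin(y)],[np.sin(y),np.cos(y)]])@[-.004,-.115];print("target",T)
    ctrl.movep(np.array([*T,.15]),down(y+np.pi/2));ctrl.pause(.3)
    ctrl.movel(np.array([*T,.04]),max_speed=.1);ctrl.pause(.2);st("above");ctrl.pause(.05)
    vis=vision.grab_frame("side")[0];cv2.imwrite("pics/side_m.png",vis)
    cv2.imwrite("pics/vm.png",np.vstack([cv2.resize(p,(480,300)),cv2.resize(vis[90:215,180:380],(480,300))]))
E
```

```text
mandrel 0.5167917013168335 0.35839778184890747 0.021258099004626274 0.1305128037929535 -8.772506713867203
[0.50937944 0.35954162] -0.1531091258102908 0.1305128037929535
grasp t 50.41 tcp [0.5095 0.3596 0.0084] F [-0.8 -1.5  4.5] w 0.0199
lift t 51.44 tcp [0.5089 0.359  0.139 ] F [-0.3 -0.5 -3.2] w 0.02
target [ 0.54999753 -0.26504453]
above t 55.48 tcp [ 0.5503 -0.2652  0.0405] F [-0.1  0.9 -1.8] w 0.0201
```

View pics/vm.png

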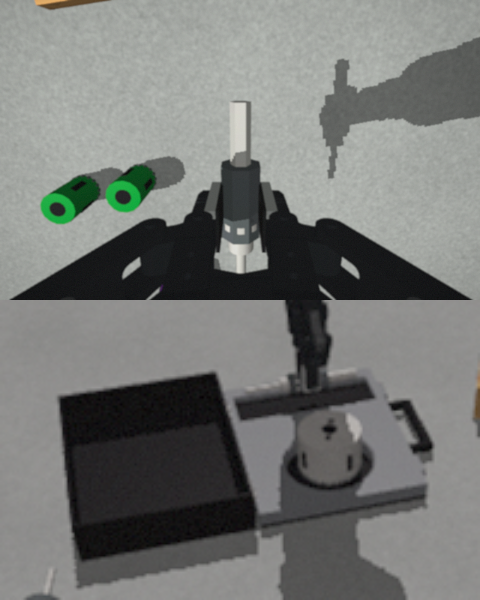

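The mandrel is held level at the body, with its shank toward the handle and in line with the trough. I'll lower it, release and check.

```bash
python3 - <<'E'
from h import *
T=np.array([.55,-.26504])
ctrl.movel(np.array([*T,.021]),max_speed=.03);ctrl.pause(.2);st("down")
ctrl.ungrasp();ctrl.pause(.3);st("open");ctrl.movel(np.array([*T,.2]));ctrl.pause(.4)
W,p=cloud("wrist")
y=np.radians(17);R=np.array([[np.cos(y),np.sin(y)],[-np.sin(y),np.cos(y)]])
L=(W[...,:2]-WELL)@R.T;m=(abs(L[...,0])<.079)&(abs(L[...,1]+.115)<.022)
b=m&(W[...,2]>.0285)&(W[...,2]<.045)
print("body x",np.percentile(L[b][:,0],[2,50,98]),"y",np.percentile(L[b][:,1],[2,98]),"top z",np.percentile(W[b][:,2],[50,90,99]),b.sum())
for lo in(-.06,-.03,.0):   # top height along body and parts
    s=m&(L[...,0]>lo)&(L[...,0]<lo+.015)&(abs(L[...,1]+.115)<.006);print(lo,np.nanpercentile(W[s][:,2],90).round(4))
pts=L[m&(W[...,2]>.0195)&(W[...,2]<.045)];l=cv2.fitLine(pts.astype(np.float32),cv2.DIST_HUBER,0,.01,.01).ravel();print("line deg",np.degrees(np.arctan(l[1]/l[0])))
print("saw68",disc(W,WELL,.046,.057,.066))
cv2.imwrite("pics/fin.png",p);v=vision.grab_frame("side")[0];cv2.imwrite("pics/fin2.png",np.vstack([cv2.resize(p,(480,300)),cv2.resize(v[90:215,180:380],(480,300))]))
E
```

```text
down t 56.56 tcp [ 0.5501 -0.2651  0.0211] F [-0.8  0.3 -1.6] w 0.0198
open t 57.51 tcp [ 0.55  -0.265  0.021] F [-0.2  0.1 -0.7] w 0.0854
body x [-0.04826027 -0.00417574  0.0262028 ] y [-0.1241914  -0.10485761] top z [0.03262432 0.03454366 0.03549015] 1222
-0.06 0.0287
-0.03 0.2846
0.0 0.035
line deg 0.4398361
saw68 (array([ 0.52005732, -0.15393804]), 0.03430771082639694, np.float64(0.061002835391268356), 4972)
```

View pics/fin2.png

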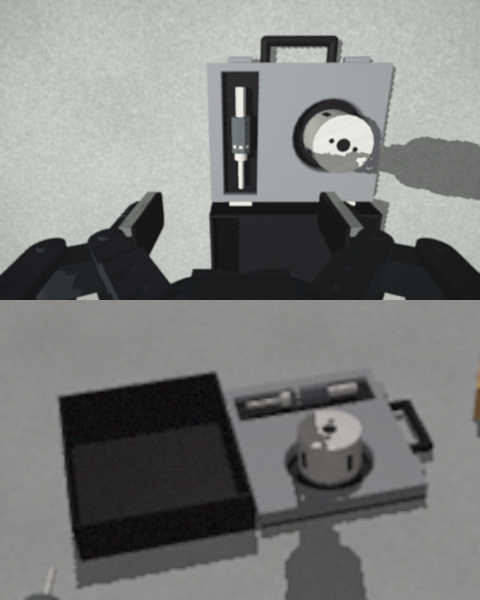

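The mandrel lies flat and in line in the trough, the saw stack is level, and the gripper is clear. I'm handing in.

```bash
python3 -c "
from h import *
st('end');ticket.close_job()"
```

```text
end t 59.35 tcp [ 0.55   -0.265   0.1999] F [-0.8 -0.1 -0.2] w 0.0855
the job is handed in; nothing more can be done
```

The case is packed and handed in at about 59 s of the 128 s. The four saws went into the well in order, 19, 35, 51, 68, and the mandrel went into its trough last.

- **Saws:** their plates measured 52, 55, 58 and 61 mm high after each placing, as expected. All were within about 1 mm of the well centre. After the mandrel went in, I re-measured the 68 mm saw and it had not moved.
- **Mandrel:** it lies flat, about 4 mm off the trough's middle towards the handle (intended, to leave room at the pilot end). It is less than 1 mm off across the trough, within about 0.5° of its line, with its top at about 34 mm.
- **Disagreements:** the top and wrist cameras differed by about 2–3 mm, so I used the wrist view throughout. In the last check one depth sample of the mandrel, at 0.285 m, was a stray reading. The picture and the other readings show it seated.
- **Not checked:** I did not measure the drill, pine board, carton or the green and purple look-alikes afterwards. The arm made no planned contact with them, and the forces I read at each stop were under 10 N.

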